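# Find the stamped parts crate and push it to the dispatch line

### The arm

A 6-joint arm with a two-finger parallel gripper is mounted at the origin on the work surface. World frame = base frame: x ahead of the robot, y to its left, z up, the work surface at z = 0. Lengths are in m, angles in degrees, forces in N, time in s.
With the tool pointing down it reaches from about 0.4 to 0.825 m from the base axis. Payload 7 kg.
Tool frame: the origin (TCP) lies midway between the tips of the shut fingers; the grasp point (between the pads) lies 19 mm behind it; z points along the fingers, y is the line along which they close (so a half turn about z gives the same grasp; the last joint's range is limited). The gripper opens to 88 mm and grips with 3 to 60 N. Pads are 19 mm wide; open, the fingers measure 130 mm over their backs; the gripper's body (78 mm by 193 mm) begins 47 mm behind the grasp point.
Start: joints at [83.142, 20.546, 0.682, 0, -70.136, -16.507], TCP at [0.268, 0.62, 0.191] pointing down, gripper open.
Joint ranges: [-176.03, 176.03], [-82.01, 121.73], [-58.28, 71.71], [-173.87, 95.51], [-174.79, -0.11], [-173.66, 173.66]. Speed limits (degrees/s): [136.94, 136.94, 172.46, 180, 180, 180].

### API

Orientations are given as a 3x3 rotation matrix whose columns are the frame's x, y, z axes.
In Python, from rig import robot gives the robot as it stands. Calls block until the motion is done:
- robot.goto(position, orientation): joint-space move of the TCP to a pose.
- robot.servo_line(position, ori=None, speed=0.15): straight line of the TCP; ori=None keeps the orientation; speed is the mean speed in m/s.
- robot.movej(angles): joint-space move.
- robot.move_gripper(opening): opening from 0.0 (shut) to 1.0 (fully open); the grip force is fixed at half the most; returns when the fingers have stopped.
- robot.dwell(seconds).
- robot.ik(position, orientation): joint angles nearest the present ones, or None.
- robot.grab_frame(name): name is "scene" or "top" or "wrist"; returns (picture, depth): 384x512x3 uint8, red, green, blue; 384x512 float32, m along the optical axis (not along the pixel's ray), 0 where there is no reading.
- robot.camera_info(name): a dict with "vfov" (degrees; the focal length in pixels is half the picture's height over the tangent of half this angle, whatever the lens; pixels are square), "cx", "cy" (the principal point, pixels), "k1" (the pictures are not rectified: a ray, as slopes to the right and down, at radius r is drawn at 1 + k1 r^2 times it, then the intrinsics apply), "view" (4x4, takes a point from world to camera coordinates); the wrist camera has in their place "T_tool_cam" (4x4, takes a point from camera to tool coordinates, whose origin is the TCP and whose axes are the flange's). Camera axes: x right, y down, z forward; pixel columns grow to the right and rows downward; lengths in m; the calibration is good to about 2 mm. A picture is of the moment at which its call begins: read the wrist's pose just before it. camera_info takes no time and is no camera call.
A pose or a line that the arm cannot do raises robot.Unreachable and nothing moves.
- robot.job_done(): hands the job in; it is judged then, once.
Readings, each from a call of its own:
- robot.read_t(): time.
- robot.read_qpos(): joint angles.
- robot.read_qvel(): joint speeds.
- robot.read_effort(): joint torques, N m.
- robot.read_position(): TCP position.
- robot.read_tcp_rot(): TCP orientation.
- robot.read_force(): force on the tool from outside, world axes, zero at the start.
- robot.read_ft_torque(): the same for the moment, N m.
- robot.read_grip_width(): opening from 0.0 (shut) to 1.0 (fully open).
- robot.read_finger_force(): force on a finger pad.
Only numpy, scipy, OpenCV 4.12 (cv2) and the standard library are available. Lean on these libraries where they do the work, as an engineer would, in place of code of your own. Each camera call takes 0.05 s, during which the arm holds its last target. There are 200 camera calls.

### The job

Two empty parts crates stand on the welding bench and one of them has the round inspection stamp underneath. Without gripping or lifting anything, tip both crates over onto their sides to see their undersides, and only then push the stamped one, still lying on its side, until it lies centred across the width of the white dispatch line. Leave the other crate lying on its side clear of the line, and do not disturb the pipe, the tin, the hammer or the steel block.

Things in the scene. Friction and masses are not known exactly. Their poses are not given: they have to be found in the camera images.
- crate_a: empty open-topped plywood parts crate with steel corner strips, 80 mm deep (x), 110 mm wide (y), 120 mm high (z), walls 6 mm, about 0.35 kg. Origin: centre of its underside; z points to the open top. Starts upright, x axis within 20 degrees of world x, left or right of the line, its middle 160 mm or more from it. Runners 12 mm wide, 6 mm high run along y under its +x and -x edges
- crate_b: the other crate, on the other side of the line: same size, axes, origin and outside look; only one of the two carries the stamp. Either crate, pulled or pushed level near the top of its +x or -x side, tips over the opposite bottom edge, falls on by itself beyond about 40 degrees, and then lies 80 mm high and 120 mm long
- crate_a_mid (a point): the middle of crate_a, 60 mm above its underside along its z axis
- crate_b_mid (a point): the middle of crate_b, 60 mm above its underside along its z axis
- stamp (a point): the inspection stamp, a black ring 52 mm across with a cross in it, centred on the underside of one of the crates, 4 mm inside the runners' feet; this point is its centre. The other underside is bare plywood. Hidden until the crate is tipped; a crate tipped towards the robot shows its underside to the far side of the bench
- line: the white dispatch line painted flat on the bench between the crates: a band 300 mm long (its x axis, pointing roughly away from the robot) and 50 mm wide (y) with a short 110 mm cross bar at each end. Origin at the middle of the band, on the bench
- pipe: bystander: short steel pipe standing on end, 64 mm across, 85 mm high; origin at the centre of its underside
- tin: bystander: standing metal tin, 66 mm across, 110 mm high; origin at the centre of its underside
- hammer: bystander: hammer lying on the bench, 240 mm long; origin under its middle
- block: bystander: stepped steel block, 60 by 45 by 60 mm high; origin at the centre of its underside
Things that resemble listed ones, but are neither listed nor needed, are in the scene too. Leave any blue or purple look-alike of the crate_b alone.

How it is judged:
By the outcome, as a careful person would: the job done as asked, in the order asked, and still so for the second after the job is handed in, with the robot touching nothing.
It also fails if it takes over 64 s, if anything falls off the work surface, if the arm or the gripper's body presses on something with over 40 N, if the wrist force passes 120 N, or if a joint passes its speed limit or range.

## Working session

There is one attempt and no reset: what is moved stays moved. The work goes in short steps, each a Python script; the robot and the scene stay as the last script left them, time stands still between calls to the robot, and variables do not carry over. Pictures are saved under pics/ and viewed, at most 10 in all, crops included, and the job is handed in when it is done.

```bash
mkdir -p pics; cat > h.py <<'E'
import numpy as np, cv2
from rig import robot
def cam(name):
    i=robot.camera_info(name); f=192/np.tan(np.radians(i['vfov']/2)); return i,f
def grab(name,fn=None):
    p,d=robot.grab_frame(name)
    if fn: cv2.imwrite('pics/'+fn,p[:,:,::-1])
    return p,d
def cloud(name,d,u=None,v=None):
    """world points for all pixels"""
    i,f=cam(name)
    vv,uu=np.mgrid[0:384,0:512]
    x=(uu-i['cx'])/f; y=(vv-i['cy'])/f
    rd=np.hypot(x,y); r=rd.copy()
    for _ in range(20): r=rd/(1+i['k1']*r*r)
    s=np.where(rd>0,r/np.maximum(rd,1e-9),1); x=x*s;y=y*s
    if 'view' in i: T=np.linalg.inv(np.array(i['view']))
    else:
        W=np.eye(4); W[:3,:3]=robot.read_tcp_rot(); W[:3,3]=robot.read_position(); T=W@np.array(i['T_tool_cam'])
    P=np.stack([x*d,y*d,d],-1)
    return P@T[:3,:3].T+T[:3,3]
E
python3 - <<'E'
from h import *
for n in('top','scene'):
    p,d=grab(n,n+'0.png'); P=cloud(n,d); np.savez('/tmp/'+n,p=p,d=d,P=P)
    i,f=cam(n); print(n,f,i['cx'],i['cy'],i['k1'],np.round(np.linalg.inv(i['view']),3).tolist())
    print((d==0).mean(), np.round(P[192,256],3))
print(np.round(robot.read_tcp_rot(),3).tolist(),robot.read_t(),robot.camera_info('wrist'))
E
```

```text
top 402.00574035082735 252.33091624753808 192.25878561986647 -0.08473350827769821 [[-0.007, -0.997, 0.075, 0.475], [-1.0, 0.006, -0.014, 0.003], [0.013, -0.075, -0.997, 1.661], [0.0, 0.0, 0.0, 1.0]]
0.0037638346354166665 [ 0.601 -0.036 -0.006]
scene 460.05946912601644 259.54353185491254 195.9028004471478 -0.19203543027060896 [[0.662, 0.421, -0.62, 1.802], [0.749, -0.357, 0.558, -1.086], [0.014, -0.834, -0.552, 1.124], [0.0, 0.0, 0.0, 1.0]]
0.047251383463541664 [ 0.506  0.059 -0.001]
[[0.918, -0.397, -0.0], [-0.397, -0.918, -0.001], [0.0, 0.002, -1.0]] 0.1 {'vfov': 70.29195689464355, 'cx': 256.5749796064469, 'cy': 187.4948927144639, 'k1': -0.06474318495005502, 'T_tool_cam': array([[ 8.39140623e-04, -9.57991841e-01, -2.86794225e-01,
         7.76608155e-02],
       [ 9.99999498e-01,  9.60882071e-04, -2.83746938e-04,
         3.85993806e-04],
       [ 5.47402681e-04, -2.86793843e-01,  9.57992167e-01,
        -1.94249711e-01],
       [ 0.00000000e+00,  0.00000000e+00,  0.00000000e+00,
         1.00000000e+00]])}
```

View pics/top0.png

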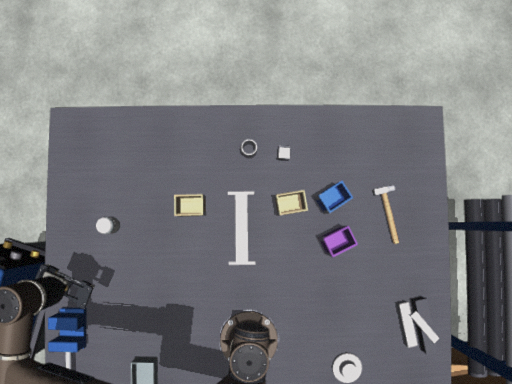

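View pics/scene0.png

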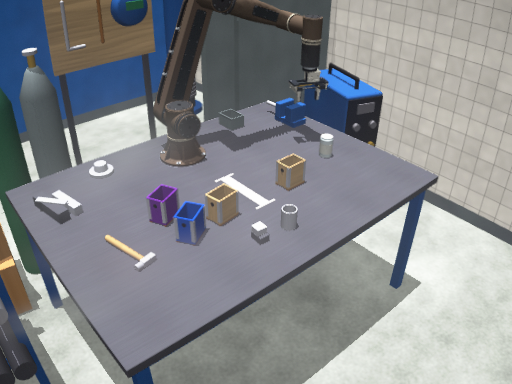

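The top view shows plywood crates at about (189,205) and (291,203), with the line at (241,228) between them. The pipe is at (249,147), the block at (284,153), the tin at (106,226) and the hammer at (388,214). Blue and purple look-alikes are at (335,197) and (340,241). The scene camera looks from the far side, so tipping the crates towards the robot will show their undersides.

```bash
cat >> h.py <<'E'
def rect(P2):
    (c,s,a)=cv2.minAreaRect((P2*1000).astype(np.float32)); return np.round(np.array(c)/1000,4),np.round(s,1),round(a,1)
def comps(m,minpx=25):
    n,l,st,_=cv2.connectedComponentsWithStats(m.astype(np.uint8)); return [l==k for k in range(1,n) if st[k,4]>=minpx]
E
python3 - <<'E'
from h import *
z=np.load('/tmp/top.npz'); p,P=z['p'],z['P']
hsv=cv2.cvtColor(p,cv2.COLOR_RGB2HSV); H,S,V=[hsv[...,k] for k in range(3)]
R=(P[...,0]>.25)&(P[...,0]<.95)
bench=P[(R)&(abs(P[...,1])<.5)][:,2]; print('bench z',np.median(bench))
print('tall')
for m in comps(R&(P[...,2]>.04)&(abs(P[...,1])<.6)):
    q=P[m]; t=q[q[:,2]>np.percentile(q[:,2],95)-.012]
    print(m.sum(),rect(t[:,:2]),'z',np.round(np.percentile(q[:,2],95),3),'H,S',np.median(H[m]),np.median(S[m]))
print('white')
for m in comps(R&(P[...,2]<.015)&(V>170)&(S<40)):
    print(m.sum(),rect(P[m][:,:2]), np.round(P[m].mean(0),3), np.argwhere(m).mean(0))
i,f=cam('top')
E
```

```text
bench z -0.00019948028451899358
tall
109 (array([ 0.6388, -0.0038]), array([ 59.7, 328.4]), 89.4) z 0.088 H,S 120.0 5.0
127 (array([ 0.6219, -0.0898]), array([ 51.4, 344.4]), 66.3) z 0.066 H,S 105.0 3.0
355 (array([ 0.5131, -0.2044]), array([ 94.8, 411.2]), 23.5) z 0.124 H,S 109.0 143.0
263 (array([ 0.5388, -0.107 ]), array([ 82.9, 241. ]), 11.3) z 0.124 H,S 23.0 58.0
305 (array([0.5358, 0.1426]), array([290.7,  91.4]), 83.8) z 0.124 H,S 23.0 63.0
297 (array([0.4697, 0.5608]), array([59.5, 58.2]), 90.0) z 0.114 H,S 90.0 3.0
401 (array([ 0.407, -0.207]), array([425.7, 116.9]), 87.5) z 0.124 H,S 139.0 119.0
1524 (array([0.3592, 0.3004]), array([ 65.8, 634.5]), 15.3) z 0.667 H,S 50.5 43.0
white
2785 (array([ 0.7828, -1.4615]), array([458.8, 333.8]), 89.8) [ 0.796 -1.48  -0.751] [168.59533214 482.63913824]
3733 (array([0.66  , 1.3792]), array([591.3, 319.2]), 2.4) [ 0.669  1.379 -0.751] [191.78462363  23.33753014]
933 (array([0.4526, 0.0278]), array([298.5, 103.5]), 0.4) [0.45  0.027 0.   ] [228.69882101 241.21864952]
210 (array([ 0.331 , -1.3128]), array([ 69.9, 154.6]), 87.8) [ 0.331 -1.309 -0.75 ] [243.52857143 460.37142857]
```

```bash
python3 - <<'E'
from h import *
z=np.load('/tmp/top.npz'); p,P,d=z['p'],z['P'],z['d']
hsv=cv2.cvtColor(p,cv2.COLOR_RGB2HSV); H,S,V=[hsv[...,k] for k in range(3)]
R=(d>0)&(P[...,0]>.25)&(P[...,0]<.95)
for m in comps(R&(P[...,2]>.04)&(P[...,2]<.14)&(abs(P[...,1])<.62)):
    q=P[m]; zt=np.percentile(q[:,2],90); t=q[abs(q[:,2]-zt)<.012]
    print(m.sum(),rect(t[:,:2]),'z',round(zt,3),'H,S',np.median(H[m]),np.median(S[m]))
m=comps(R&(abs(P[...,2])<.015)&(V>170)&(S<40)&(abs(P[...,1])<.2)); q=max((P[k] for k in m),key=len)
b=q[abs(q[:,0]-.45)<.12]; xs=np.linspace(.34,.56,12); mid=[(x,np.mean([b[abs(b[:,0]-x)<.012][:,1].min(),b[abs(b[:,0]-x)<.012][:,1].max()])) for x in xs]
c=np.polyfit(b[:,0],b[:,1],1); print('line y(x)=',c,'yaw',np.degrees(np.arctan(c[0])), 'minmax',np.polyfit(*np.array(mid).T,1),'y@.45',np.polyval(c,.4526))
E
```

```text
108 (array([ 0.773 , -0.0051]), array([59.7, 60.8]), 89.4) z 0.087 H,S 120.0 5.0
126 (array([ 0.755 , -0.1495]), array([44.1, 46.2]), 85.7) z 0.063 H,S 97.5 3.0
353 (array([ 0.5731, -0.3408]), array([ 80.4, 110.9]), 33.2) z 0.122 H,S 109.0 143.0
261 (array([ 0.551 , -0.1704]), array([ 80.4, 110.6]), 9.2) z 0.122 H,S 23.0 58.0
303 (array([0.5436, 0.2284]), array([ 80.9, 112.6]), 1.4) z 0.122 H,S 23.0 63.0
297 (array([0.4672, 0.5577]), array([63.8, 58.7]), 49.8) z 0.112 H,S 90.0 3.0
396 (array([ 0.4004, -0.354 ]), array([ 77.3, 113.3]), 25.8) z 0.122 H,S 139.0 119.0
line y(x)= [0.0036508  0.02437885] yaw 0.2091742762407693 minmax [0.00134445 0.02530754] y@.45 0.026031204455639643
```

```bash
cat >> h.py <<'E'
def Rz(deg):
    c,s=np.cos(np.radians(deg)),np.sin(np.radians(deg)); return np.array([[c,s,0],[s,-c,0],[0,0,-1.]])
def lying():
    "crates seen from top: bare-plywood bodies"
    p,d=grab('top'); P=cloud('top',d); hsv=cv2.cvtColor(p,cv2.COLOR_RGB2HSV); H,S=hsv[...,0],hsv[...,1]
    m=(d>0)&(P[...,2]>.035)&(P[...,2]<.16)&(abs(P[...,1])<.42)&(P[...,0]>.25)&(P[...,0]<.68)
    out=[]
    for k in comps(m,60):
        q=P[k]; zt=np.percentile(q[:,2],80); t=q[abs(q[:,2]-zt)<.012]
        out.append((rect(t[:,:2]),round(zt,3))); print(out[-1],'H',np.median(H[k]))
    return out
E
python3 - <<'E'
from h import *
robot.move_gripper(0)
def tip(c,yaw):
    ax=np.array([np.cos(np.radians(yaw)),np.sin(np.radians(yaw))]); R=Rz(yaw)
    at=lambda s,z:[*(c+ax*s),z]
    robot.goto(at(.085,.22),R); robot.servo_line(at(.085,.106),speed=.15)
    robot.servo_line(at(-.03,.106),speed=.08); print('F',np.round(robot.read_force(),1))
    robot.servo_line(at(-.03,.22),speed=.2)
tip(np.array([.5436,.2284]),1.4); print(robot.read_t())
tip(np.array([.551,-.1704]),9.2); print(robot.read_t())
robot.goto([.45,.45,.3],Rz(0)); print(robot.read_t())
lying()
p,d=grab('scene','scene1.png'); np.savez('/tmp/scene',p=p,d=d,P=cloud('scene',d))
cv2.imwrite('pics/scene1c.png',cv2.resize(p[120:280,120:380,::-1],None,fx=3,fy=3))
E
```

```text
F [ 0.1  0.5 -0.1]
6.6583
F [-0.3  0.  -0.5]
11.3583
13.625
((array([ 0.5721, -0.3397]), array([ 80.5, 109.7]), 33.3), np.float64(0.119)) H 109.0
((array([ 0.5506, -0.1705]), array([ 80.8, 111.4]), 8.9), np.float64(0.12)) H 23.0
((array([0.5434, 0.2286]), array([ 81.2, 111.7]), 1.9), np.float64(0.12)) H 22.0
((array([ 0.4009, -0.354 ]), array([ 77.5, 112.9]), 26.1), np.float64(0.119)) H 139.0
```

View pics/scene1c.png

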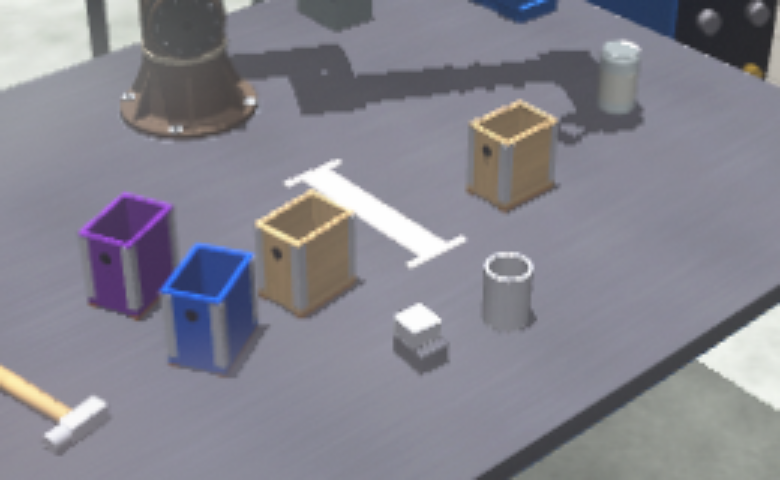

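Both crates are still upright at about (512,155) and (305,255), hardly displaced. I'll repeat the push on one of them in stages, with a picture partway.

```bash
python3 - <<'E'
from h import *
c=np.array([.5434,.2286]);yaw=1.4
ax=np.array([np.cos(np.radians(yaw)),np.sin(np.radians(yaw))]); R=Rz(yaw)
at=lambda s,z:[*(c+ax*s),z]
print(robot.read_grip_width())
robot.goto(at(.085,.18),R); robot.servo_line(at(.085,.1),speed=.15)
for s in(.05,.03,.0):
    robot.servo_line(at(s,.1),speed=.08); print(s,np.round(robot.read_position()-at(s,.1),4),np.round(robot.read_force(),1),robot.read_t())
p,d=grab('scene'); cv2.imwrite('pics/s2.png',cv2.resize(p[60:220,220:400,::-1],None,fx=3,fy=3))
E
```

```text
0.005455596528364771
0.05 [0.0003 0.0003 0.0007] [-0.2 -0.2 -0.8] 16.1667
0.03 [0.0001 0.0001 0.0002] [ 0.9  0.3 -0.5] 16.5667
0.0 [0.0001 0.0002 0.0004] [-0.7  0.4 -1. ] 17.0917
```

View pics/s2.png

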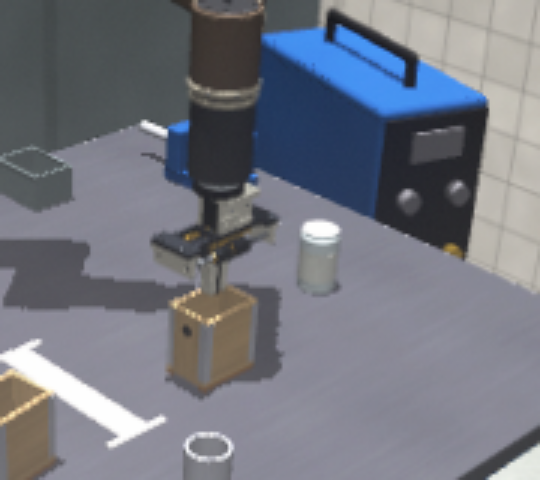

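```bash
python3 - <<'E'
from h import *
c=np.array([.5434,.2286])
print(robot.read_position(), robot.read_t())
p,d=grab('scene');P=cloud('scene',d); hsv=cv2.cvtColor(p,cv2.COLOR_RGB2HSV)
m=(d>0)&(abs(P[...,0]-.55)<.15)&(abs(P[...,1]-.23)<.12)
for lo,hi in((.015,.05),(.05,.1),(.112,.126)):
    k=m&(P[...,2]>lo)&(P[...,2]<hi)&(hsv[...,1]>50); q=P[k]; print(lo,len(q),rect(q[:,:2]),np.round(q.min(0),3),np.round(q.max(0),3))
k=m&(P[...,2]>.127)&(P[...,2]<.16); q=P[k]; print('finger',len(q),np.round(q.mean(0),3),np.round(q.min(0),3),np.round(q.max(0),3))
p,d=grab('wrist','w2.png')
E
```

```text
[0.54373189 0.22883388 0.10029685] 17.1417
0.015 128 (array([0.5752, 0.2095]), array([115.7,  61.8]), 56.6) [0.519 0.168 0.016] [0.595 0.275 0.05 ]
0.05 253 (array([0.5535, 0.2252]), array([ 87.1, 125.5]), 5.7) [0.505 0.163 0.05 ] [0.596 0.284 0.1  ]
0.112 107 (array([0.5456, 0.2248]), array([119.6,  88.6]), 88.9) [0.501 0.165 0.112] [0.591 0.284 0.126]
finger 34 [0.555 0.221 0.147] [0.538 0.167 0.128] [0.593 0.247 0.159]
```

View pics/w2.png

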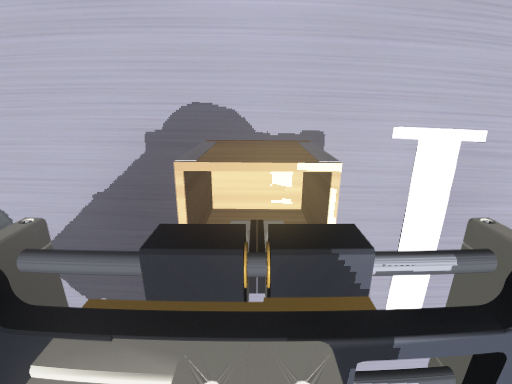

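The fingers have ended up inside the left crate, which is still upright: the wrist view shows the crate at (178–340, 140–225) with the shut fingers at (257,250). I need to see where contact was lost, so I'll repeat the push lower and in finer steps.

```bash
python3 - <<'E'
from h import *
c=np.array([.5434,.2286]);yaw=1.4
ax=np.array([np.cos(np.radians(yaw)),np.sin(np.radians(yaw))]); R=Rz(yaw)
at=lambda s,z:[*(c+ax*s),z]
robot.servo_line(at(0,.17),speed=.3);robot.servo_line(at(.085,.17),speed=.3); robot.servo_line(at(.085,.09),speed=.2)
ims=[]
for s in(.06,.05,.04,.03,.02,.01):
    robot.servo_line(at(s,.09),speed=.06); F=np.round(robot.read_force(),1)
    p,d=grab('scene');P=cloud('scene',d);ims.append(cv2.resize(p[130:194,265:325,::-1],None,fx=4,fy=4)); h=cv2.cvtColor(p,cv2.COLOR_RGB2HSV)[...,1]
    k=(d>0)&(abs(P[...,0]-.55)<.12)&(abs(P[...,1]-.23)<.09)&(P[...,2]>.02)&(P[...,2]<.16)&(h>50); q=P[k]
    print(s,F,np.round(np.percentile(q,2,0),3),np.round(np.percentile(q,98,0),3))
print(robot.read_t())
cv2.imwrite('pics/s3.png',np.vstack([np.hstack(ims[:3]),np.hstack(ims[3:])]))
E
```

```text
0.06 [0.5 0.7 0.1] [0.508 0.168 0.022] [0.592 0.277 0.124]
0.05 [-0.4  0.  -0.2] [0.508 0.169 0.024] [0.593 0.277 0.123]
0.04 [-0.5 -0.5  0. ] [0.508 0.169 0.023] [0.593 0.275 0.123]
0.03 [-0.1  0.2  0.6] [0.509 0.168 0.024] [0.594 0.277 0.125]
0.02 [ 1.2 -0.4  0.2] [0.509 0.168 0.023] [0.593 0.28  0.124]
0.01 [ 1.1  1.1 -0.4] [0.509 0.169 0.022] [0.594 0.281 0.124]
21.0583
```

View pics/s3.png

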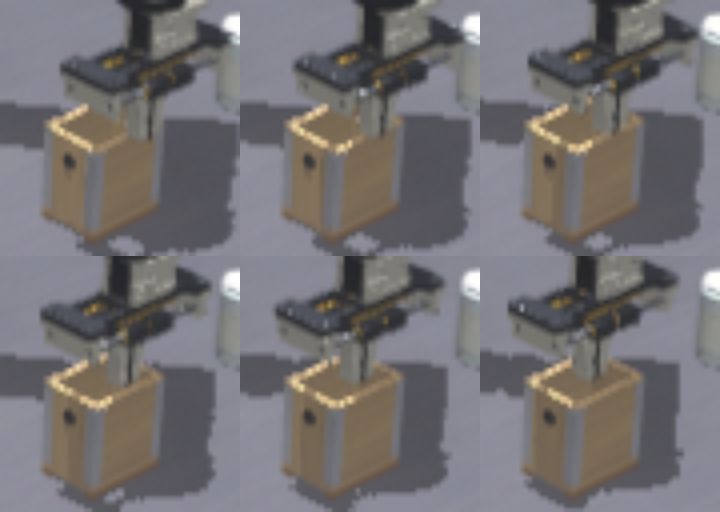

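Over all six frames the fingers pass the wall plane with no real force, and the crate never moves. Either the tips sit higher than I believe or my crate position is wrong, so I'll measure the finger tips directly.

```bash
python3 - <<'E'
from h import *
c=np.array([.5434,.2286])
robot.servo_line([.5434,.2286,.17],speed=.3);robot.servo_line([.66,.2286,.17],speed=.3);robot.servo_line([.66,.2286,.09],speed=.2)
print(robot.read_position(),np.round(robot.read_tcp_rot(),3).tolist(),robot.read_qpos(),robot.read_grip_width(),robot.read_t())
p,d=grab('scene');P=cloud('scene',d); h=cv2.cvtColor(p,cv2.COLOR_RGB2HSV)[...,1]
k=(d>0)&(abs(P[...,0]-.66)<.045)&(abs(P[...,1]-.23)<.05)&(P[...,2]>.012)&(P[...,2]<.2); q=P[k]
for lo in np.arange(.01,.2,.015):
    t=q[(q[:,2]>=lo)&(q[:,2]<lo+.015)]
    if len(t): print(round(lo,3),len(t),np.round(t.min(0),3),np.round(t.max(0),3))
i,f=cam('scene'); X=np.array(i['view'])@np.array([.66,.2286,.09,1]); x,y=X[:2]/X[2]; s=1+i['k1']*(x*x+y*y); u,v=i['cx']+f*x*s,i['cy']+f*y*s; print(u,v)
a=int(v)-50;b=int(u)-60; o=cv2.resize(p[a:a+100,b:b+120,::-1],None,fx=6,fy=6,interpolation=cv2.INTER_NEAREST); cv2.circle(o,(int((u-b)*6),int((v-a)*6)),4,(0,0,255),-1); cv2.imwrite('pics/s4.png',o)
E
```

```text
[0.66008242 0.2288516  0.09102588] [[1.0, 0.025, 0.001], [0.025, -1.0, -0.0], [0.001, 0.0, -1.0]] [ 3.50779145e+01  2.66444755e+01 -3.32218447e+00  4.10854150e-02
 -6.00016620e+01  5.63544134e+01] 0.006656582749092644 22.5667
0.115 3 [0.653 0.217 0.128] [0.67  0.237 0.13 ]
0.13 21 [0.657 0.21  0.132] [0.676 0.242 0.145]
0.145 24 [0.657 0.207 0.145] [0.679 0.248 0.159]
0.16 24 [0.658 0.2   0.16 ] [0.68  0.244 0.175]
0.175 6 [0.654 0.199 0.176] [0.678 0.216 0.185]
0.19 14 [0.67  0.19  0.194] [0.704 0.26  0.199]
308.4630327954533 175.61508068117516
```

View pics/s4.png

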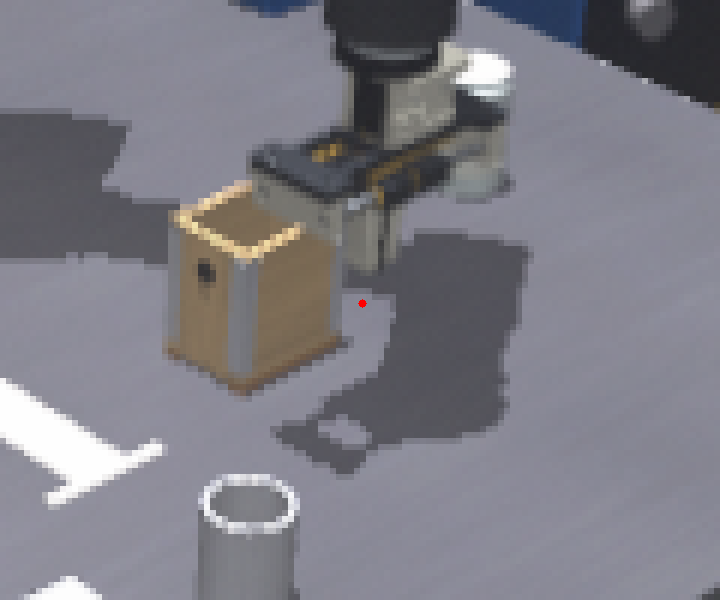

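The visible finger tips (crop about (370,270)) are at z≈0.127 m while the reported TCP is at 0.091. The red dot at (362,303) marks the reported TCP, and the gripper body is also about 36 mm higher than reported. Bench and crate heights do read correctly in the cameras, so I'll subtract 36 mm from commanded z and tip again.

```bash
echo "DZ=.036" >> h.py; python3 - <<'E'
from h import *
def tip(c,yaw,go=True):
    ax=np.array([np.cos(np.radians(yaw)),np.sin(np.radians(yaw))]); R=Rz(yaw)
    at=lambda s,z:[*(c+ax*s),z-DZ]
    if go: robot.goto(at(.085,.18),R)
    else: robot.servo_line(at(.085,.127),R,speed=.2)
    robot.servo_line(at(.085,.104),speed=.15)
    robot.servo_line(at(.0,.104),speed=.08); print('F',np.round(robot.read_force(),1))
    robot.servo_line(at(-.035,.104),speed=.08); print('F',np.round(robot.read_force(),1))
    robot.servo_line(at(-.035,.2),speed=.3)
tip(np.array([.5434,.2286]),1.4,False); print(robot.read_t())
tip(np.array([.5506,-.1705]),9); print(robot.read_t())
robot.servo_line([.66,-.05,.2],Rz(0),speed=.4); print(robot.read_t())
lying()
p,d=grab('scene'); P=cloud('scene',d); np.savez('/tmp/scene',p=p,d=d,P=P)
cv2.imwrite('pics/scene2c.png',cv2.resize(p[90:280,120:380,::-1],None,fx=3,fy=3))
E
```

```text
F [-0.2  0.7  0.1]
F [-0.7  0.   0.2]
25.4833
F [ 0.1 -0.2  0.4]
F [ 1.  -0.1 -0.3]
29.9
30.5333
((array([ 0.5726, -0.3397]), array([ 81.1, 109.8]), 32.6), np.float64(0.12)) H 109.0
((array([ 0.4453, -0.187 ]), array([120.1, 111.9]), 9.2), np.float64(0.082)) H 28.0
((array([0.4398, 0.2663]), array([117.2,  35.9]), 2.6), np.float64(0.083)) H 28.0
((array([ 0.4005, -0.3541]), array([ 77.6, 113.8]), 26.0), np.float64(0.119)) H 139.0
```

View pics/scene2c.png

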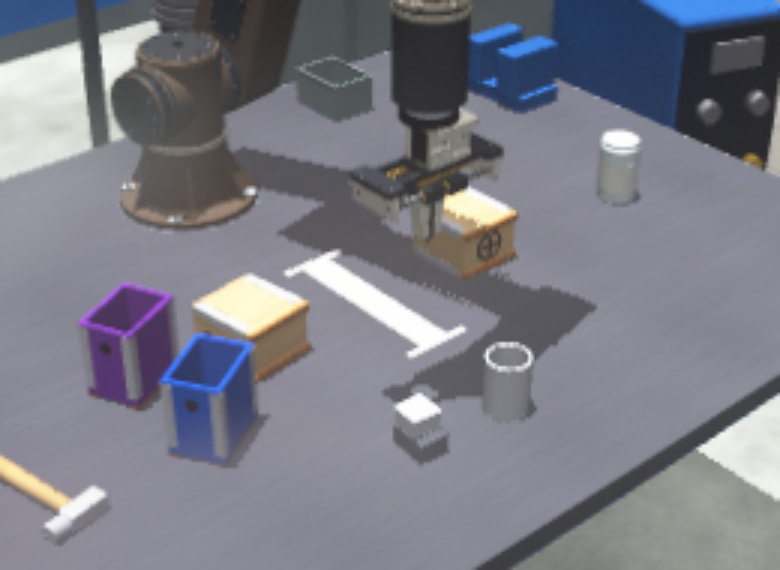

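The left crate shows the stamp at about (489,245). The right crate's underside is bare, and both lie on their sides. Next I'll push the left crate in −y with the fingers spread along x, stopping short so I can measure before the final push.

```bash
python3 - <<'E'
from h import *
R=Rz(-90)
for y in(.33,.1): print(robot.ik([.447,y,.04-DZ],R))
robot.goto([.447,.33,.17-DZ],R); robot.servo_line([.447,.33,.04-DZ],speed=.25)
robot.servo_line([.447,.112,.04-DZ],speed=.09); print('F',np.round(robot.read_force(),1),robot.read_t())
robot.servo_line([.447,.16,.04-DZ],speed=.25)
robot.servo_line([.5,.36,.17-DZ],speed=.35); print(robot.read_t())
lying(); p,d=grab('top','top2.png')
E
```

```text
[ 56.63094328  20.51997497 -27.41829122   0.         -42.06173381
 -56.63094328]
[ 37.36479618  12.7959472  -39.62690692   0.         -37.57714588
 -37.36479618]
F [0.7 1.2 0.3] 35.8917
37.0833
((array([ 0.5728, -0.3405]), array([ 80.5, 109.8]), 33.3), np.float64(0.119)) H 109.0
((array([ 0.4453, -0.1874]), array([120.3, 112. ]), 9.3), np.float64(0.082)) H 28.0
((array([0.4416, 0.0443]), array([106.2, 117.8]), 89.6), np.float64(0.083)) H 28.0
((array([ 0.4005, -0.3542]), array([ 78.1, 114.3]), 25.7), np.float64(0.119)) H 139.0
```

```bash
python3 - <<'E'
from h import *
robot.servo_line([.447,.16,.04-DZ],speed=.3)
robot.servo_line([.447,.094,.04-DZ],speed=.06); print('F',np.round(robot.read_force(),1))
robot.servo_line([.447,.16,.04-DZ],speed=.2)
robot.servo_line([.5,.36,.17-DZ],speed=.35); print(robot.read_t())
lying(); p,d=grab('top'); cv2.imwrite('pics/top3.png',cv2.resize(p[120:280,80:360,::-1],None,fx=2.8,fy=2.8))
P=cloud('top',d)
hsv=cv2.cvtColor(p,cv2.COLOR_RGB2HSV); w=(d>0)&(abs(P[...,2])<.012)&(hsv[...,2]>130)&(hsv[...,1]<40)
for a,b in((.515,.575),(.33,.37)):
    q=P[w&(P[...,0]>a)&(P[...,0]<b)&(abs(P[...,1]-.027)<.035)]; print(len(q),np.round([q[:,1].min(),q[:,1].max(),q[:,1].mean()],4))
E
```

```text
F [-0.2 -0.2 -0.3]
40.7333
((array([ 0.5724, -0.3397]), array([ 80.7, 109.9]), 33.0), np.float64(0.119)) H 109.0
((array([ 0.4451, -0.1876]), array([120.3, 112.8]), 8.9), np.float64(0.082)) H 28.0
((array([0.4416, 0.0266]), array([110.2, 117.7]), 89.6), np.float64(0.082)) H 28.0
((array([ 0.4006, -0.3549]), array([ 77.8, 113.8]), 26.1), np.float64(0.118)) H 139.0
183 [0.0021 0.0557 0.0272]
128 [-0.0006  0.0529  0.0264]
```

View pics/top3.png

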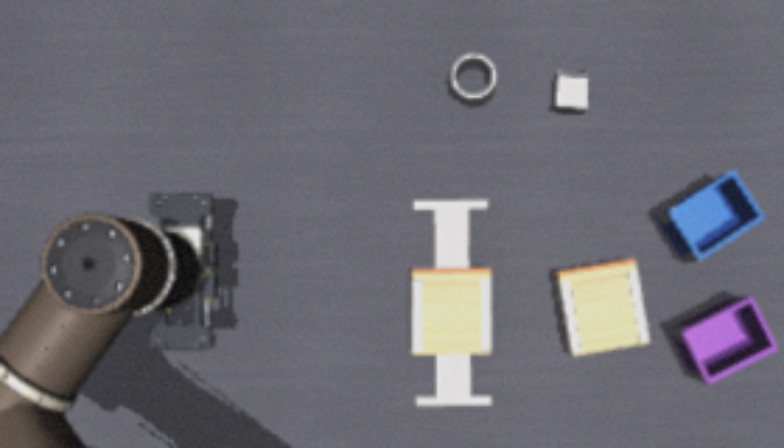

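The stamped crate at about (452,311) lies on its side across the line, centred to within about 1 mm (0.0266 against 0.0268). The other crate at (604,308) is clear of the line, and the arm is touching nothing.

```bash
python3 -c "
from rig import robot
print(robot.job_done(), robot.read_t())"
```

```text
the job is handed in; nothing more can be done
the job is handed in; nothing more can be done
```

The job is handed in: both crates were tipped first, the stamped one (left) lies on its side centred on the dispatch line to about 1 mm, and the other lies clear of the line with the bystanders untouched, though the first tipping pass missed because the gripper sits about 36 mm higher than reported.

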